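# Start a magnetic bead capture on the two-stage bead rack

## Task

Start the bead capture on the magnet rack: tip its open hold-down cover forward and push it fully shut over the tubes, then push the rack's lever on past its first click until it rests at its second stop, without forcing it, and then press the bench timer's start key, the wide raised one in the middle. Do it all by pushing with the fingertips: grasp and lift nothing, leave the four tubes seated in the rack, leave the other things on the bench where they are, and take the hand away from everything at the end.

Things in the scene. Friction and masses are not known exactly. Their poses are not given: they have to be found in the camera images.
- mag_rack: magnet rack, fixed; base plate 106 mm (x) by 224 mm (y). Origin on the bench under the middle of its row of four tubes; x points from its front to its back, z up. Tubes at y = -33, -11, 11, 33 mm between white cheeks at y = +-52, 53 mm high. At the right end a white lever housing (x -48 to 52, y -162 to -56, top z = 50 mm); the lever on it drives a magnet bar behind the tubes
- lever (a joint): lever angle, rad: 0 released (knob at the right end of its sweep), 0.47 first click (one dot), 1.05 second stop (two dots; knob near the tubes). Grows as the knob moves to the rack's left (+y). A spring holds it in each place: the knob takes 3.3 N to leave the release, 5 N to leave the first click; let go in between, it springs back or on; past 0.85 it runs to the second stop
- lever_knob (a point): centre of the lever's upright black knob, 16 mm across, z = 60 to 92 mm, this point at z = 77 mm, 62 mm from the pivot. In the rack's frame: released (-24, -143), first click (-32, -115), second stop (-24, -81) mm. A steel arm (11 mm wide, top z = 61 mm) joins it to the pivot
- lever_pivot (a point): point on the lever's upright pivot axis, at the knob's height (z = 77 mm), (30, -112) mm in the rack's frame
- cover (a joint): angle of the hold-down cover on its hinge, rad: 0 shut, level over the tube caps; 1.57 upright; starts at 1.7 to 1.9, leaning back away from the rack's front. A stiff hinge: it stays where it is left, follows a push of about 1 N at its edge, and has to be pushed down all the way
- cover_edge (a point): middle of the outer face of the cover's free edge bar, 63 mm from the hinge. The cover: clear pane in a grey frame, 104 mm wide (rack's y), 68 mm long plus a 30 mm wide tab that stands out 7 mm, 6 mm thick. Shut, this point looks up, at (-19, 0, 60) mm in the rack's frame; open, it is on the cover's back side, away from the rack's front
- cover_hinge (a point): middle of the cover's hinge line, which runs along the rack's y at (44, 0, 56.5) mm in the rack's frame
- timer: bench timer, fixed to the bench, a flat pale box 62 mm (x) by 68 mm (y), 17 mm high; origin under its centre
- key_top (a point): middle of the top of the timer's start key, the wide raised grey key between a flat black and a flat red one, 14 mm (timer's x) by 24 mm (timer's y), 14 mm in front of the timer's centre, its top at z = 23.5 mm, standing 6 mm proud of the timer's body
- start_key (a joint): travel of the start key, m: 0 = up, 0.004 = fully down; it counts as pressed from 0.0025 on. Its spring takes 2 N to start and 4 N fully down, and lifts it again
- tube_1: micro tube, 1.5 ml, 40 mm tall, loose in the rack, upright in pocket 1 counted from the lever's side; origin at its tip, 12 mm above the bench; its cap tops out at z = 52 mm
- tube_2: micro tube, 1.5 ml, 40 mm tall, loose in the rack, upright in pocket 2 counted from the lever's side; origin at its tip, 12 mm above the bench; its cap tops out at z = 52 mm
- tube_3: micro tube, 1.5 ml, 40 mm tall, loose in the rack, upright in pocket 3 counted from the lever's side; origin at its tip, 12 mm above the bench; its cap tops out at z = 52 mm
- tube_4: micro tube, 1.5 ml, 40 mm tall, loose in the rack, upright in pocket 4 counted from the lever's side; origin at its tip, 12 mm above the bench; its cap tops out at z = 52 mm
- petri: bystander: petri dish with lid, lying, loose on the bench, 90 mm across, 15 mm high; origin under its centre
- beaker: bystander: 100 ml beaker, upright, loose on the bench, 54 mm across, 68 mm high; origin under its centre
- forceps: bystander: steel forceps, lying, loose on the bench, 137 x 16 x 9 mm; origin under its centre
- marker: bystander: marker pen, lying, loose on the bench, 135 x 17 x 16 mm; origin under its centre
- conical: bystander: 15 ml conical tube, lying, loose on the bench, 112 x 22 x 22 mm; origin under its centre

How it is judged:
By the outcome, as a careful person would: the job done as asked, in the order asked, and still so for the second after the job is handed in, with the robot touching nothing.
It also fails if it takes over 54 s, if anything falls off the work surface, if the arm or the gripper's body presses on something with over 40 N, if the wrist force passes 120 N, or if a joint passes its speed limit or range.

## Robot

A 6-joint arm with a two-finger parallel gripper is mounted at the origin on a cart in front of the work surface, level with it; the furniture and walls round the work are solid. World frame = base frame: x ahead of the robot, y to its left, z up, the work surface at z = 0. Lengths are in mm, angles in rad, forces in N, time in s.
With the tool pointing down it reaches from about 275 to 750 mm from the base axis. Payload 10.2 kg.
Tool frame: the origin (TCP) lies at the very end of the fingers, on their centre line; the grasp point (between the pads) lies 19 mm behind it; z points along the fingers, y is the line along which they close (so a half turn about z gives the same grasp; the last joint's range is limited). The gripper opens to 85 mm and grips with 20 to 120 N. Pads are 22 mm wide; open, the fingers measure 114 mm over their backs; the gripper's body (76 mm by 85 mm) begins 54 mm behind the grasp point. The pads swing forward as they close: fully open they stand 13 mm farther back than shut.
Start: joints at [-1.369, 0.313, 1.498, -0, 1.331, -0.223], TCP at [216.361, -478.35, 231.294] pointing down, gripper open.
Joint ranges: [-2.94, 2.94], [-0.97, 2.17], [0.19, 2.56], [-1.23, 4.37], [0.02, 3.11], [-2.88, 2.88]. Speed limits (rad/s): [2.39, 2.39, 3.01, 3.14, 3.14, 3.14].

## Interface

Orientations are given as a unit quaternion [w, x, y, z].
In Python, from rig import telemetry, optics, ctrl gives the robot as it stands.
- The arm moves only by the tool servo_tool, never from a script. Its argument "deltas" is a list of rows, each a list of 3 entries, a list of its own where there are three numbers: the shift along the tool's x, y, z in units of 20 cm (1.0 is 20 cm), then the turn, a rotation vector about the tool's x, y, z in units of 90 degrees (1.0 is 90 degrees), then the opening, from 0 (shut) to 1 (fully open). A call has 1 to 8 rows; each row shifts and turns the commanded pose from where the row before left it, along the tool's axes as they then stand; what a row does not reach is not made up. A row lasts 1/10 s, in which the tool goes at most 50 mm and 8.59 degrees, less where a joint would pass 70% of its speed; a pose out of reach is approached as far as the arm can. A call with a number of a shift or a turn outside -1 to 1 is refused whole. A call with a gripper value outside its range is refused whole. The fingers move at their own pace and stop on an object; "squeeze" is the grip in N (left out, the last holds). Time passes only in rows, so rows that do not move let the fingers close. It gives the time, the measured TCP pose, the force, the opening and the grip force at its end, in the units of the state.
- telemetry.sense(): the state, without advancing time (a new reading comes with each control period).
- optics.capture(name): name is "scene" or "side" or "wrist"; returns the picture (480x640x3 uint8, blue, green, red); there is no depth.
- optics.camera_model(name): a dict with "vfov" (degrees; the focal length in pixels is half the picture's height over the tangent of half this angle, whatever the lens; pixels are square), "cx", "cy" (the principal point, pixels), "R" (3x3) and "t" (3): a world point X has camera coordinates R X + t; the wrist camera has in their place "mount" (4x4, takes a point from camera to tool coordinates, whose origin is the TCP and whose axes are the flange's). Camera axes: x right, y down, z forward; pixel columns grow to the right and rows downward; lengths in mm; the calibration is good to about 2 mm. The wrist camera is an equidistant fisheye: a pixel r from the principal point sees the ray r / f radians off the axis. A picture is of the moment at which its call begins: read the wrist's pose just before it. camera_model takes no time and is no camera call.
- ctrl.finish_job(): hands the job in; it is judged then, once.
The state is a dict: "time_s": time; "joints": joint angles; "dq": joint speeds; "tau": joint torques, N m; "eef_pos": TCP position; "ee_rot": TCP orientation; "force": force on the tool from outside, world axes, zero at the start; "wrist_torque": the same for the moment, N m; "grip_width": opening from 0.0 (shut) to 1.0 (fully open); "grip_force": force on a finger pad.
Only numpy, scipy, OpenCV 4.12 (cv2) and the standard library are available. Lean on these libraries where they do the work, as an engineer would, in place of code of your own. Each camera call takes 0.05 s, during which the arm holds its last target. There are 200 camera calls.

## Working session

There is one attempt and no reset: what is moved stays moved. The work goes in short steps, Python scripts to look and compute and a tool call to move; the robot and the scene stay as the last step left them, time stands still between calls to the robot, and variables do not carry over. Pictures are saved under pics/ and viewed, at most 10 in all, crops included, and the job is handed in when it is done.

Besides the shell and the picture viewer there is one more tool, called after "Emit:" as name([rows], argument=value, ...), one row to a line, values as JSON. servo_tool: Moves the arm, as the interface text tells. Its arguments: {"type":"object","properties":{"deltas":{"type":"array"},"squeeze":{"type":"number"}},"required":["deltas"]}

```bash
mkdir -p pics; python3 - <<'E'
from rig import telemetry, optics, ctrl
import cv2
for n in ("scene","side"):
    cv2.imwrite(f"pics/{n}0.png",optics.capture(n)); m=optics.camera_model(n); print(n,m)
print(telemetry.sense()); print(optics.camera_model("wrist"))
E
```

```text
scene {'vfov': 45.408557778543496, 'cx': 322.874288223675, 'cy': 232.2495074303587, 'R': array([[-0.90555784, -0.42394703, -0.01529419],
       [-0.26354864,  0.59046353, -0.76282038],
       [ 0.3324261 , -0.68674721, -0.64642954]]), 't': array([ 499.62805216,  122.33831632, 1207.76536891])}
side {'vfov': 54.52920316125257, 'cx': 312.7988712656037, 'cy': 242.40979250020575, 'R': array([[-0.94693442, -0.32081592,  0.01980796],
       [-0.2068265 ,  0.56098727, -0.80157101],
       [ 0.24604472, -0.76313199, -0.59757138]]), 't': array([ 489.04172343,  112.00023532, 1115.08626247])}
{'time_s': 0.1, 'joints': array([-1.36940499e+00,  3.13363681e-01,  1.49835160e+00, -4.32566828e-06,
        1.33099093e+00, -2.23373215e-01]), 'dq': array([ 1.57748593e-04, -6.08884209e-04, -2.26495509e-03, -9.57018773e-05,
        1.94659019e-03,  2.53340799e-05]), 'tau': array([ 1.50924134e-03, -4.12893319e+01, -2.60147595e+01, -2.19423232e-04,
        2.95556143e-03,  2.08606252e-05]), 'eef_pos': array([ 216.31034492, -478.11979941,  230.81141944]), 'ee_rot': array([-5.56771116e-04,  9.77531271e-01,  2.10789718e-01,  4.01889957e-06]), 'force': array([-0.91187227,  0.26958582, -0.1373258 ]), 'wrist_torque': array([ 0.00996902,  0.02383754, -0.05673188]), 'grip_force': 0.0, 'grip_width': 1.0010288685071582}
{'vfov': 65.70646984690485, 'cx': 321.34157722768026, 'cy': 237.96472624782103, 'mount': array([[ 9.49863201e-05, -9.64577568e-01, -2.63799367e-01,
         6.72149625e+01],
       [ 9.99999995e-01,  1.02816276e-04, -1.58755264e-05,
         7.87406051e-01],
       [ 4.24360451e-05, -2.63799364e-01,  9.64577573e-01,
        -1.42106558e+02],
       [ 0.00000000e+00,  0.00000000e+00,  0.00000000e+00,
         1.00000000e+00]])}
```

View pics/scene0.png

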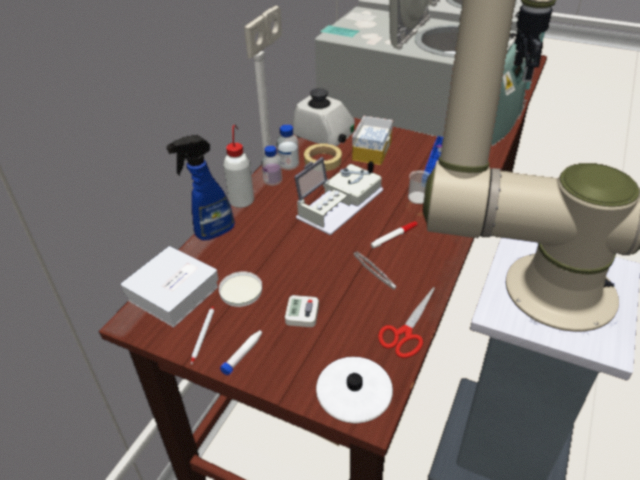

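View pics/side0.png

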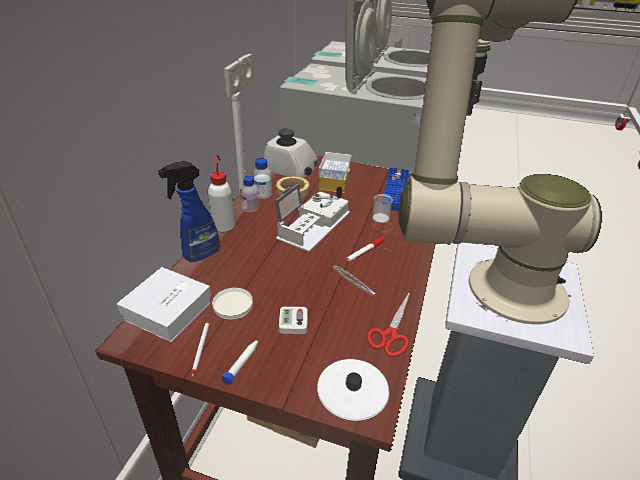

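The scene view shows the rack around (340,195) with its cover open, and the timer at (302,311). The side view shows them at (312,218) and (293,320). I'll enlarge these areas.

```bash
cat > h.py <<'E'
import numpy as np, cv2
from rig import telemetry, optics, ctrl
from scipy.spatial.transform import Rotation as Ro
def ray(n,u,v):
    m=optics.camera_model(n); f=240/np.tan(np.radians(m["vfov"]/2)); R=np.array(m["R"]); 
    return -R.T@np.array(m["t"]), R.T@np.array([(u-m["cx"])/f,(v-m["cy"])/f,1])
def onz(n,u,v,z):
    o,d=ray(n,u,v); return o+d*(z-o[2])/d[2]
def proj(n,X):
    m=optics.camera_model(n); f=240/np.tan(np.radians(m["vfov"]/2)); c=np.array(m["R"])@X+m["t"]
    return c[:2]/c[2]*f+[m["cx"],m["cy"]]
def wpose():
    s=telemetry.sense(); q=s["ee_rot"]; return Ro.from_quat([q[1],q[2],q[3],q[0]]).as_matrix(), np.array(s["eef_pos"])
def wray(pose,u,v):
    m=optics.camera_model("wrist"); f=240/np.tan(np.radians(m["vfov"]/2)); M=np.array(m["mount"])
    p=np.array([u-m["cx"],v-m["cy"]]); r=np.hypot(*p); th=r/f
    d=np.array([*(p/max(r,1e-9)*np.sin(th)),np.cos(th)]); R,t=pose
    return t+R@M[:3,3], R@M[:3,:3]@d
def wonz(pose,u,v,z):
    o,d=wray(pose,u,v); return o+d*(z-o[2])/d[2]
E
python3 - <<'E'
import cv2,numpy as np
a=cv2.imread("pics/scene0.png");b=cv2.imread("pics/side0.png")
c=lambda im,x,y,w,h:cv2.resize(im[y:y+h,x:x+w],(400,300),interpolation=cv2.INTER_CUBIC)
cv2.imwrite("pics/z0.png",np.vstack([np.hstack([c(a,285,150,112,84),c(b,265,170,112,84)]),np.hstack([c(a,275,285,56,42),c(b,265,300,56,42)])]))
from h import *
for n,p in (("scene",[(340,200),(302,311),(240,289),(419,188)]),("side",[(312,225),(293,320)])):
    for q in p: print(n,q,onz(n,*q,17).round())
E
```

```text
scene (340, 200) [542. -80.  17.]
scene (302, 311) [462. 289.  17.]
scene (240, 289) [608. 288.  17.]
scene (419, 188) [ 378. -208.   17.]
side (312, 225) [540. -62.  17.]
side (293, 320) [463. 291.  17.]
```

View pics/z0.png

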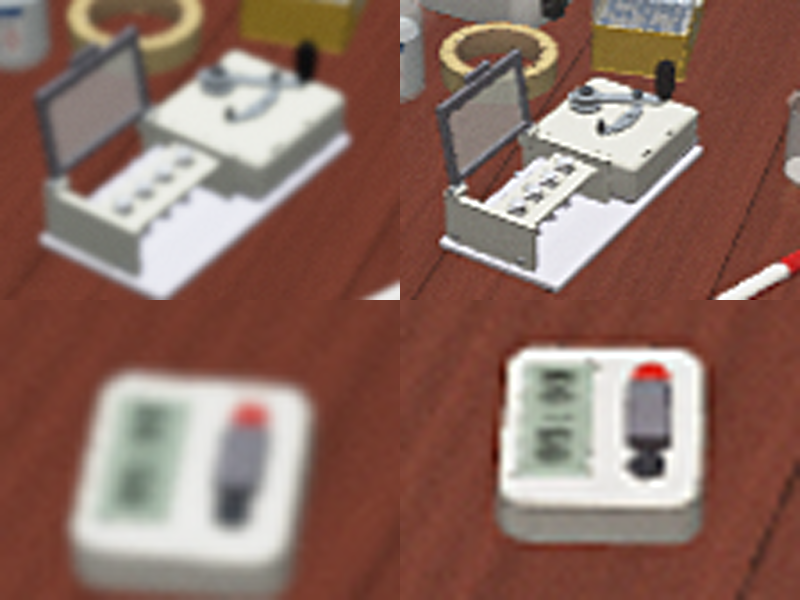

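Both views agree. The rack front faces the robot, the released knob is at side px (339,192), and the timer's grey key is at side px (356,315). I'll fit the rack pose from the housing corners and the knob.

```bash
cat > fit.py <<'E'
from h import *
from scipy.optimize import least_squares
P=[(52,-162,50),(52,-56,50),(-48,-56,50),(-48,-162,50),(-24,-143,77)]
k=112/400
S={"scene":([(237,52),(145,122),(240,163),(347,100),(305,62)],(285,150)),"side":([(200,82),(130,128),(211,160),(302,112),(266,80)],(265,170))}
def T(p,X):
    c,s=np.cos(p[2]),np.sin(p[2]); X=np.array(X,float); return np.array([p[0]+c*X[0]-s*X[1],p[1]+s*X[0]+c*X[1],X[2]])
def res(p): return np.concatenate([proj(n,T(p,X))-np.array(q)*k-o for n,(Q,o) in S.items() for X,q in zip(P,Q)])
r=least_squares(res,[540,-60,0.],x_scale=[10,10,.1],loss="soft_l1");p=r.x;print(p,r.fun.round(1))
for nm,X in dict(knob=(-24,-143,77),click=(-32,-115,77),stop=(-24,-81,77),pivot=(30,-112,77),edge=(-19,0,60),hinge=(44,0,56.5)).items(): print(nm,T(p,X).round(1))
k2=56/400
for n,o,c,kk,w in (("scene",(275,285),[(105,372),(312,392),(292,570),(72,548)],(243,440),0),("side",(265,300),[(107,350),(302,350),(303,500),(97,500)],(248,403),0)):
    print(n,[onz(n,*(np.array(q)*k2+o),17)[:2].round(0) for q in c],"key",onz(n,*(np.array(kk)*k2+o),23.5).round(1))
# cover top left/right corner at tiles
o=onz
E
python3 fit.py
```

```text
[ 5.59975163e+02 -2.71095668e+01 -3.15616957e-01] [ 0.7 -1.2 -1.3 -3.3  2.4  1.2 -0.1  0.1 -0.1  1.4 -0.1 -2.9 -2.7 -0.8
  3.7  2.6 -0.3 -0.1 -0.4  0.6]
knob [ 492.8 -155.6   77. ]
click [ 493.9 -126.5   77. ]
stop [512.  -96.7  77. ]
pivot [ 553.7 -142.9   77. ]
edge [541.9 -21.2  60. ]
hinge [601.8 -40.8  56.5]
scene [array([454., 358.]), array([400., 342.]), array([380., 396.]), array([435., 413.])] key [407.7 368.2  23.5]
side [array([459., 374.]), array([408., 356.]), array([391., 404.]), array([443., 423.])] key [413.9 383.7  23.5]
```

Emit:
servo_tool([
  [[0.18,-0.097,-0.017],[0,0,0],0],
  [[0.18,-0.097,-0.017],[0,0,0],0],
  [[0.18,-0.097,-0.017],[0,0,0],0],
  [[0.18,-0.097,-0.017],[0,0,0],0],
  [[0.18,-0.097,-0.017],[0,0,0],0],
  [[0.18,-0.097,-0.017],[0,0,0],0],
  [[0.18,-0.097,-0.017],[0,0,0],0],
  [[0.18,-0.097,-0.017],[0,0,0],0],
])

```text
time_s: 0.9
eef_pos: [415.5, -216.7, 258.5]
ee_rot: [-0.0, 0.978, 0.211, -0.0]
force: [1.2, -1.3, 0.1]
grip_width: -0.002
grip_force: 0.0
```

Emit:
servo_tool([
  [[0.18,-0.097,-0.017],[0,0,0],0],
  [[0.18,-0.097,-0.017],[0,0,0],0],
  [[0,0,0],[0,0,-0.09],0],
  [[0,0,0],[0,0,-0.09],0],
  [[0,0,0],[0,0,-0.09],0],
  [[0,0,0],[0,0,-0.09],0],
  [[0,0,0],[0,0,-0.09],0],
  [[0,0,0],[0,0,-0.08],0],
])

```text
time_s: 1.7
eef_pos: [464.3, -153.1, 265.0]
ee_rot: [-0.0, 0.807, 0.59, -0.0]
force: [-0.2, 0.1, -0.5]
grip_width: 0.001
grip_force: 0.0
```

```bash
python3 - <<'E'
from h import *
p=wpose(); cv2.imwrite("pics/w1.png",optics.capture("wrist")); np.savez("w1.npz",R=p[0],t=p[1]); print(p)
k2=56/400
for n,o,kk in (("scene",(275,285),(243,140)),("side",(265,300),(248,103))):
    print(n,"key",onz(n,*(np.array(kk)*k2+o),23.5).round(1))
for nm,u,v in (("bottle1",272,183),("bottle2",289,166),("wash",240,204),("tape",323,160),("box",372,160)): print(nm,onz("scene",u,v,0).round())
E
```

```text
(array([[ 3.03022602e-01,  9.52983185e-01, -5.92594548e-04],
       [ 9.52983351e-01, -3.03022417e-01,  3.82594545e-04],
       [ 1.85036736e-04, -6.80667533e-04, -9.99999751e-01]]), array([ 464.29461972, -153.13471262,  265.00569035]))
scene key [454.4 273.   23.5]
side key [452.8 276.8  23.5]
bottle1 [746. -96.   0.]
bottle2 [ 742. -186.    0.]
wash [775.  18.   0.]
tape [ 669. -250.    0.]
box [ 544. -305.    0.]
```

View pics/w1.png

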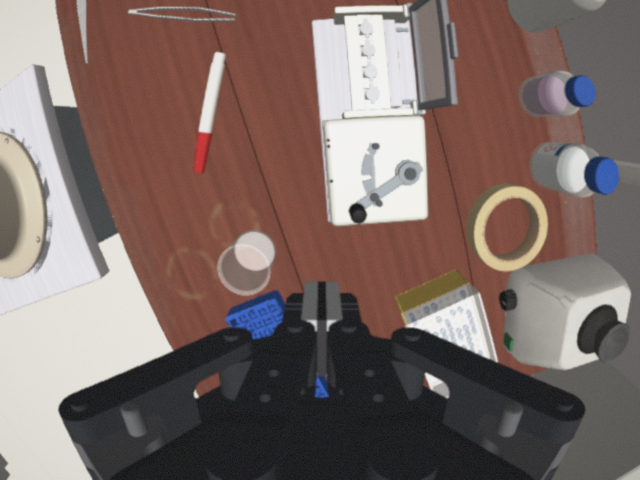

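The wrist view shows the housing top corners at about (327,120), (424,114), (428,218), (331,223). The knob top is at (358,213), the tube caps run from (369,30) to (370,94), and the leaning cover's tab is at (453,40). I'll refit the rack pose from these.

```bash
cat > fit2.py <<'E'
from h import *
d=np.load("w1.npz");pose=(d["R"],d["t"])
obs=[((-48,-56,50),(327,120)),((52,-56,50),(424,114)),((52,-162,50),(428,218)),((-48,-162,50),(331,223)),((-24,-143,92),(358,213)),((0,33,52),(369,30)),((0,11,52),(368,50)),((0,-11,52),(369,72)),((0,-33,52),(370,94))]
A=np.array([o[0][:2] for o in obs],float);B=np.array([wonz(pose,*o[1],o[0][2])[:2] for o in obs])
a=A[:,0]+1j*A[:,1];b=B[:,0]+1j*B[:,1]
am,bm=a.mean(),b.mean();g=((b-bm)*(a-am).conj()).sum()/(abs(a-am)**2).sum()
e=g/abs(g);t=bm-e*am
print("scale",abs(g),"yaw",np.angle(e),"origin",t);print(np.abs(b-(e*a+t)).round(1))
def T(x,y): z=e*(x+1j*y)+t; return np.array([z.real,z.imag])
for nm,X in dict(knob=(-24,-143),click=(-32,-115),stop=(-24,-81),pivot=(30,-112),edge=(-19,0),hinge=(44,0),behind=(90,0)).items(): print(nm,T(*X).round(1))
o,dd=wray(pose,457,41)   # tab tip: intersect with circle of radius 75 about hinge in plane y=0
h=np.array([*T(44,0),56.5]);ex=np.array([e.real,e.imag,0])
for z in (105,115,120,125,130):
    q=o+dd*(z-o[2])/dd[2]-h; print(z,(q@ex).round(1),np.hypot(q@ex,q[2]).round(1))
E
python3 fit2.py
```

```text
scale 0.9662768693405747 yaw -0.2371302332241211 origin (552.2579243822483-29.07021840308007j)
[3.9 2.  3.  4.3 2.2 3.9 2.  2.4 2.6]
knob [ 495.3 -162.4]
click [ 494.1 -133.3]
stop [ 509.9 -102.2]
pivot [ 555.1 -145. ]
edge [533.8 -24.6]
hinge [595.  -39.4]
behind [639.7 -50.2]
105 25.1 54.6
115 21.1 62.2
120 19.1 66.3
125 17.2 70.6
130 15.2 75.1
```

Emit:
servo_tool([
  [[0,0,0],[0,0,-0.04],0],
  [[0.141,0.151,0],[0,0,0],0],
  [[0.141,0.151,0],[0,0,0],0],
  [[0.141,0.151,0],[0,0,0],0],
  [[0.141,0.151,0],[0,0,0],0],
  [[0.141,0.151,0],[0,0,0],0],
  [[0,0,0],[0,0,0],0],
])

```text
time_s: 2.45
eef_pos: [648.0, -51.6, 262.7]
ee_rot: [-0.001, 0.79, 0.613, -0.0]
force: [-0.7, -0.2, -1.1]
grip_width: 0.001
grip_force: 0.0
```

Emit:
servo_tool([
  [[0,0,0.165],[0,0,0],0],
  [[0,0,0.165],[0,0,0],0],
  [[0,0,0.165],[0,0,0],0],
  [[0,0,0.165],[0,0,0],0],
  [[0,0,0.165],[0,0,0],0],
  [[0,0,0],[0,0,0],0],
  [[0,0,0],[0,0,0],0],
])

```text
time_s: 3.15
eef_pos: [645.7, -54.4, 101.3]
ee_rot: [0.0, 0.79, 0.613, 0.0]
force: [0.5, -0.6, 0.8]
grip_width: 0.003
grip_force: 0.0
```

```bash
cat > rp.py <<'E'
from h import *
def rack(p):
    z=((p[0]-552.3)+1j*(p[1]+29.1))*np.exp(1j*.237); return np.array([z.real,z.imag,p[2]])
E
python3 - <<'E'
from rp import *
R,t=wpose(); print(rack(t).round(1), np.arctan2(R[1,0],R[0,0])-np.pi/2)
a=optics.capture("wrist");b=optics.capture("side")
c=cv2.resize(b[150:270,230:390],(640,480))
cv2.imwrite("pics/w2.png",cv2.resize(np.hstack([a,c]),(800,300)))
E
```

```text
[ 96.7  -2.7 101.3] -0.25203900309882554
```

View pics/w2.png

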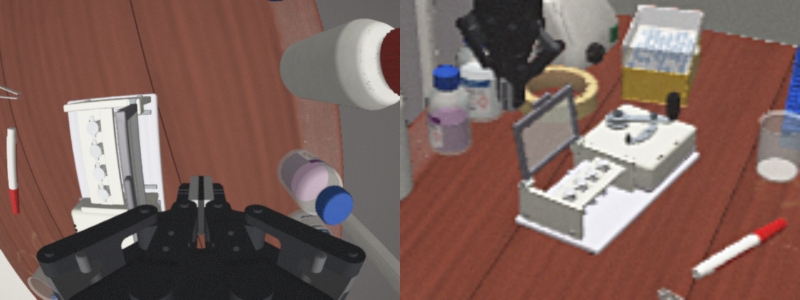

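The tip is behind the open cover at wrist px (198,180) in this half-scale picture, and clear of the bottles. Next I sweep it forward.

Emit:
servo_tool([
  [[0.01,-0.05,0],[0,0,0],0],
  [[0,-0.05,0],[0,0,0],0],
  [[0,-0.05,0],[0,0,0],0],
  [[0,-0.05,0],[0,0,0],0],
  [[0,-0.05,0],[0,0,0],0],
  [[0,-0.05,0],[0,0,0],0],
  [[0,-0.05,0],[0,0,0],0],
  [[0,0,0],[0,0,0],0],
])

```text
time_s: 4.05
eef_pos: [578.5, -34.8, 102.2]
ee_rot: [0.001, 0.79, 0.613, 0.001]
force: [0.4, 0.5, 0.9]
grip_width: 0.002
grip_force: 0.0
```

```bash
python3 - <<'E'
from rp import *
R,t=wpose(); print(rack(t).round(1),telemetry.sense()["force"])
a=optics.capture("wrist");b=optics.capture("side")
c=cv2.resize(b[150:270,230:390],(640,480))
cv2.imwrite("pics/w3.png",cv2.resize(np.hstack([a,c]),(800,300)))
E
```

```text
[ 26.8   0.6 102.2] [0.44157102 0.45090456 0.89507074]
```

View pics/w3.png

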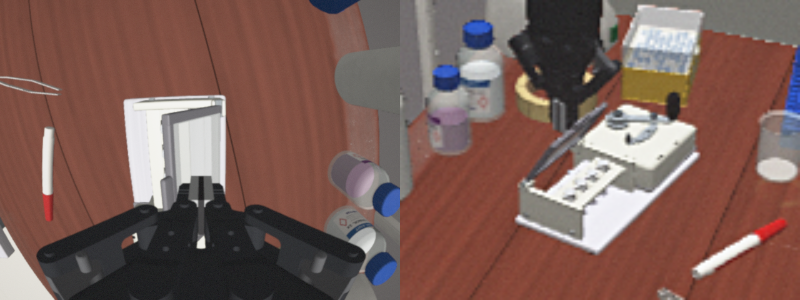

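The cover has followed the fingertip to about 0.9 rad, as the side inset shows. Next I take it down the arc.

Emit:
servo_tool([
  [[0,-0.034,0.028],[0,0,0],0],
  [[0,-0.034,0.028],[0,0,0],0],
  [[0,-0.021,0.037],[0,0,0],0],
  [[0,-0.021,0.037],[0,0,0],0],
  [[0,-0.014,0.045],[0,0,0],0],
  [[0,0,0],[0,0,0],0],
  [[0,0,0.01],[0,0,0],0],
  [[0,0,0],[0,0,0],0],
])

```text
time_s: 4.95
eef_pos: [554.4, -28.6, 63.2]
ee_rot: [-0.0, 0.79, 0.613, -0.0]
force: [-0.3, -0.8, -0.9]
grip_width: -0.003
grip_force: 0.0
```

Emit:
servo_tool([
  [[0,0,0.01],[0,0,0],0],
  [[0,0,0.01],[0,0,0],0],
  [[0,0,0.005],[0,0,0],0],
  [[0,0,0],[0,0,0],0],
])

```text
time_s: 5.35
eef_pos: [554.6, -28.7, 59.8]
ee_rot: [0.0, 0.79, 0.613, 0.0]
force: [-5.8, 1.1, 15.0]
grip_width: -0.0
grip_force: 7.6
```

Emit:
servo_tool([
  [[0,0,-0.15],[0,0,0],0],
  [[0,0,-0.17],[0,0,0],0],
  [[-0.18,-0.029,0],[0,0,0],0],
  [[-0.18,-0.029,0],[0,0,0],0],
  [[-0.18,-0.029,0],[0,0,0],0],
  [[-0.18,-0.029,0],[0,0,0],0],
  [[-0.18,-0.029,0],[0,0,0],0],
  [[0,0,0],[0,0,0],0],
])

```text
time_s: 6.15
eef_pos: [480.4, -199.1, 122.3]
ee_rot: [0.0, 0.791, 0.612, -0.0]
force: [0.1, -0.0, -0.4]
grip_width: -0.001
grip_force: 0.0
```

```bash
python3 - <<'E'
from rp import *
p=wpose(); print(p[1],rack(p[1]).round(1),telemetry.sense()["force"]);np.savez("w4.npz",R=p[0],t=p[1])
a=optics.capture("wrist")
cv2.imwrite("pics/w4.png",a)
E
```

```text
[ 480.39833264 -199.06062877  122.33235887] [ -30.  -182.1  122.3] [ 0.12170079 -0.04497458 -0.42908481]
```

View pics/w4.png

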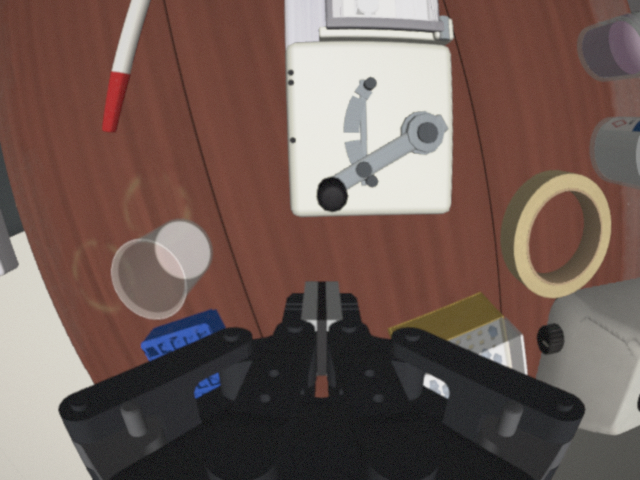

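The cover looks shut at the top of the picture. The knob top is at (331,195), the pivot cap at (427,131), and the housing corners are near (289,43), (451,43), (452,212), (292,215).

```bash
python3 - <<'E'
from rp import *
d=np.load("w4.npz");pose=(d["R"],d["t"])
for n,u,v,z in (("knob",331,195,92),("pivot",427,131,65),("FL",289,43,50),("BL",451,43,50),("BR",452,212,50),("FR",292,215,50)):
    q=wonz(pose,u,v,z); print(n,q.round(1),rack(q).round(1))
E
```

```text
knob [ 495.8 -161.6   92. ] [ -23.9 -142.1   92. ]
pivot [ 555. -144.   65.] [  29.6 -111.    65. ]
FL [494.4 -75.5  50. ] [-45.4 -58.7  50. ]
BL [587.9 -95.1  50. ] [ 50.1 -55.8  50. ]
BR [ 564.9 -196.    50. ] [  51.4 -159.3   50. ]
FR [ 470.  -173.9   50. ] [ -46. -160.   50.]
```

The rack frame holds to within 2 mm. I lower the tip beside the knob and start the push.

Emit:
servo_tool([
  [[0,0,0.135],[0,0,0],0],
  [[0,0,0.135],[0,0,0],0],
  [[0,0,0],[0,0,0],0],
  [[0.06,0,0],[0,0,0],0],
  [[0.05,0,0],[0,0,0],0],
  [[0.05,0,0],[0,0,0],0],
  [[0.05,0,0],[0,0,0],0],
  [[0.05,0,0],[0,0,0],0],
])

```text
time_s: 7.0
eef_pos: [495.0, -144.7, 69.2]
ee_rot: [0.001, 0.79, 0.614, -0.0]
force: [-3.0, -5.3, 1.9]
grip_width: 0.0
grip_force: 2.6
```

Emit:
servo_tool([
  [[0.03,0,0],[0,0,0],0],
  [[0.03,0,0],[0,0,0],0],
  [[0.02,0,0],[0,0,0],0],
  [[0.02,0,0],[0,0,0],0],
  [[0,0,0],[0,0,0],0],
])

```text
time_s: 7.5
eef_pos: [499.4, -125.5, 68.1]
ee_rot: [-0.0, 0.79, 0.613, 0.0]
force: [-0.2, 0.1, -0.5]
grip_width: -0.004
grip_force: 0.0
```

```bash
python3 - <<'E'
from rp import *
p=wpose(); print(p[1],rack(p[1]).round(1),telemetry.sense()["force"]);np.savez("w5.npz",R=p[0],t=p[1])
a=optics.capture("wrist");b=optics.capture("side")
c=cv2.resize(b[150:270,230:390],(640,480))
cv2.imwrite("pics/w5.png",cv2.resize(np.hstack([a,c]),(800,300)))
E
```

```text
[ 499.44005098 -125.48112366   68.11402672] [ -28.8 -106.1   68.1] [-0.17972558  0.05096892 -0.46641969]
```

View pics/w5.png

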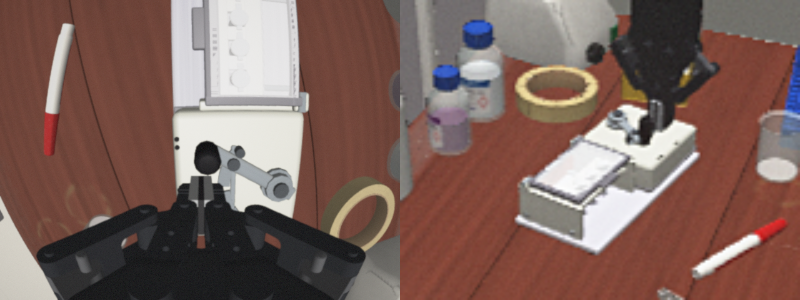

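The force is gone and the knob has run ahead of the tip, so the lever went on to its second stop. I back off, rise, record a view, and go to the timer.

Emit:
servo_tool([
  [[-0.1,0,0],[0,0,0],0],
  [[0,0,-0.16],[0,0,0],0],
  [[0,0,-0.2],[0,0,0],0],
  [[0,0,-0.2],[0,0,0],0],
  [[0,0,-0.1],[0,0,0],0],
  [[0,0,0],[0,0,0],0],
])

```text
time_s: 8.2
eef_pos: [495.4, -146.2, 203.1]
ee_rot: [0.003, 0.79, 0.613, 0.001]
force: [1.0, 0.0, -0.6]
grip_width: 0.0
grip_force: 0.0
```

```bash
python3 - <<'E'
from rp import *
p=wpose(); print(p[1]);np.savez("w6.npz",R=p[0],t=p[1]); cv2.imwrite("pics/w6.png",optics.capture("wrist"))
E
```

```text
[ 495.44599336 -146.161207    203.1025884 ]
```

Emit:
servo_tool([
  [[0.22,-0.08,0],[0,0,0],0],
  [[0.22,-0.08,0],[0,0,0],0],
  [[0.22,-0.08,0],[0,0,0],0],
  [[0.22,-0.08,0],[0,0,0],0],
  [[0.22,-0.08,0],[0,0,0],0],
  [[0.22,-0.08,0],[0,0,0],0],
  [[0.22,-0.08,0],[0,0,0],0],
  [[0,0,0],[0,0,0],0],
])

```text
time_s: 9.05
eef_pos: [460.6, 184.8, 198.7]
ee_rot: [-0.001, 0.788, 0.615, -0.001]
force: [-0.2, -1.1, -1.1]
grip_width: -0.004
grip_force: 0.0
```

```bash
python3 - <<'E'
from rp import *
p=wpose(); print(p[1]);np.savez("w7.npz",R=p[0],t=p[1]); w=optics.capture("wrist"); cv2.imwrite("pics/w7.png",w)
cv2.imwrite("pics/w67.png",cv2.resize(np.hstack([cv2.imread("pics/w6.png"),w]),(800,300),interpolation=cv2.INTER_AREA))
E
```

```text
[460.64227205 184.83497403 198.65968475]
```

View pics/w67.png

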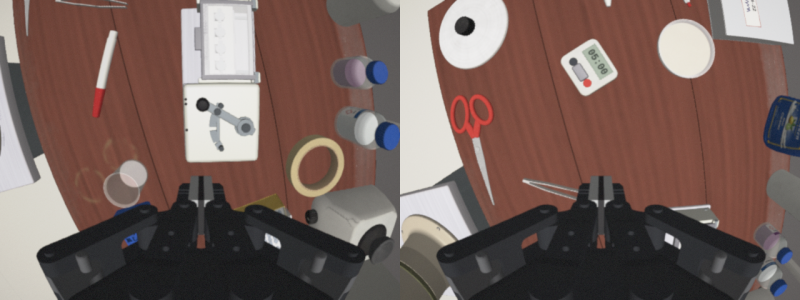

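The knob now sits near the tubes at w6 px (323,166). The grey key in w7 is at about (283,115), between the black and red keys. I'll get both by colour mask.

```bash
python3 - <<'E'
from rp import *
d=np.load("w6.npz");P6=(d["R"],d["t"]); print("knob",rack(wonz(P6,323,166,92)).round(1))
d=np.load("w7.npz");P7=(d["R"],d["t"])
im=cv2.imread("pics/w7.png")[55:160,240:360].astype(int); b,g,r=im[...,0],im[...,1],im[...,2]
ys,xs=np.mgrid[55:160,240:360]
timer=cv2.morphologyEx(((g>90)).astype(np.uint8),cv2.MORPH_CLOSE,np.ones((15,15)))
masks=dict(body=timer>0,red=(timer>0)&(r>170)&(g<90),grey=(timer>0)&(abs(r-g)<14)&(abs(b-g)<30)&(g>80)&(g<140),black=(timer>0)&(r<70)&(g<70))
for n,m in masks.items():
    nn,l,st,c=cv2.connectedComponentsWithStats(m.astype(np.uint8)); i=1+st[1:,4].argmax()
    u,v=c[i]+[240,55]; z=23.5 if n=="grey" else 17; q=wonz(P7,u,v,z); print(n,st[i,4],(round(u,1),round(v,1)),q.round(1))
E
```

```text
knob [-24.5 -79.5  92. ]
body 5495 (np.float64(302.3), np.float64(107.4)) [467.9 279.8  17. ]
red 78 (np.float64(298.8), np.float64(132.4)) [459.6 259.3  17. ]
grey 122 (np.float64(323.9), np.float64(109.5)) [485.2 272.9  23.5]Traceback (most recent call last):
  File "<stdin>", line 9, in <module>
ValueError: attempt to get argmax of an empty sequence
```

The lever is at its second stop: the knob measures (-24.5, -79.5). The grey mask picked up the display instead of the key, so I'll look closer at the timer.

```bash
python3 - <<'E'
from rp import *
im=cv2.imread("pics/w7.png")[60:160,240:360]; cv2.imwrite("pics/t.png",cv2.resize(im,(720,600),interpolation=cv2.INTER_CUBIC))
d=np.load("w7.npz");P7=(d["R"],d["t"])
for uv in ((283,115),(280,112),(286,118)): print(uv,wonz(P7,*uv,23.5).round(1))
E
```

```text
(283, 115) [450.8 277.1  23.5]
(280, 112) [448.9 280.2  23.5]
(286, 118) [452.6 273.9  23.5]
```

View pics/t.png

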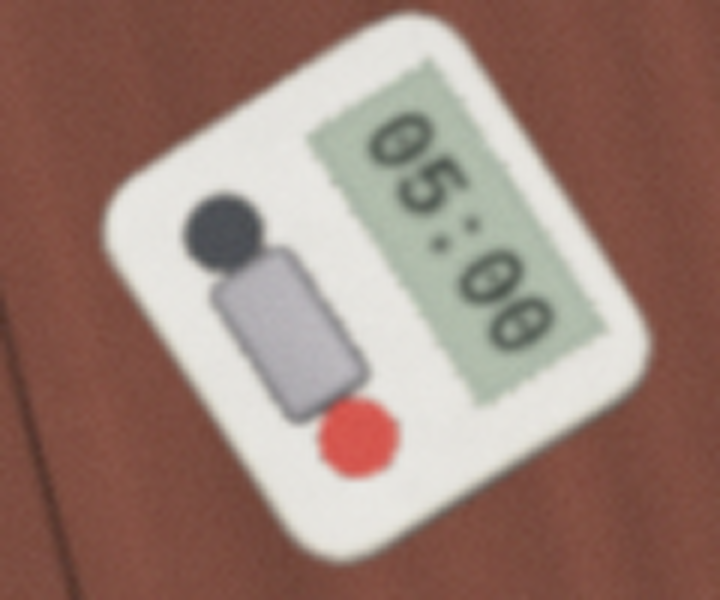

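The key centre is at crop (290,335), i.e. full px (288,116), which gives world (455,275). That matches the fixed-camera values of (454,273) and (453,277).

Emit:
servo_tool([
  [[0.145,-0.046,0],[0,0,0],0],
  [[0.145,-0.046,0],[0,0,0],0],
  [[0.14,-0.045,0],[0,0,0],0],
  [[0,0,0.2],[0,0,0],0],
  [[0,0,0.2],[0,0,0],0],
  [[0,0,0.2],[0,0,0],0],
  [[0,0,0.2],[0,0,0],0],
  [[0,0,0],[0,0,0],0],
])

```text
time_s: 9.9
eef_pos: [454.3, 268.5, 35.2]
ee_rot: [-0.002, 0.79, 0.612, -0.005]
force: [-0.7, -0.4, -0.0]
grip_width: 0.002
grip_force: 0.0
```

Emit:
servo_tool([
  [[0.025,0,0],[0,0,0],0],
  [[0,0,0.02],[0,0,0],0],
  [[0,0,0],[0,0,0],0],
])

```text
time_s: 10.2
eef_pos: [459.2, 275.9, 37.5]
ee_rot: [0.0, 0.79, 0.613, 0.001]
force: [0.1, 0.0, 0.6]
grip_width: 0.004
grip_force: 0.0
```

Emit:
servo_tool([
  [[0,-0.02,0.02],[0,0,0],0],
  [[0,0,0.025],[0,0,0],0],
  [[0,0,0.02],[0,0,0],0],
  [[0,0,0.01],[0,0,0],0],
  [[0,0,0.01],[0,0,0],0],
  [[0,0,0],[0,0,0],0],
])

```text
time_s: 10.8
eef_pos: [454.4, 276.7, 19.6]
ee_rot: [-0.0, 0.79, 0.613, -0.0]
force: [-3.0, 0.1, 5.3]
grip_width: -0.007
grip_force: 2.6
```

The key is fully down, at 3.9 mm of travel and about 5 N. I retreat.

Emit:
servo_tool([
  [[0,0,-0.1],[0,0,0],0],
  [[0,0,-0.2],[0,0,0],0],
  [[0,0,-0.2],[0,0,0],0],
  [[0,0,-0.2],[0,0,0],0],
  [[-0.2,0,-0.2],[0,0,0],0],
  [[-0.2,0,0],[0,0,0],0],
  [[0,0,0],[0,0,0],0],
  [[0,0,0],[0,0,0],0],
])

```text
time_s: 11.6
eef_pos: [436.0, 203.3, 194.7]
ee_rot: [0.0, 0.79, 0.613, 0.0]
force: [0.7, -0.0, -0.8]
grip_width: -0.001
grip_force: 0.0
```

```bash
python3 - <<'E'
from rp import *
s=telemetry.sense(); print(s["eef_pos"],s["force"])
a=optics.capture("wrist");b=optics.capture("side")
cv2.imwrite("pics/f.png",cv2.resize(np.hstack([a,b]),(800,300),interpolation=cv2.INTER_AREA))
b0=cv2.imread("pics/side0.png"); d=cv2.absdiff(b,b0).max(2); x=d[290:385,110:320]; print("changed px in petri/timer/conical area",(x>40).sum()); y=d[225:300,325:390]; print("marker/forceps",(y>40).sum()); print("beaker",(d[190:225,368:392]>40).sum())
E
```

```text
[435.96157395 203.33891137 194.73163376] [ 0.69147505 -0.00669129 -0.75959113]
changed px in petri/timer/conical area 0
marker/forceps 21
beaker 0
```

```bash
python3 -c "
from rig import ctrl; print(ctrl.finish_job())"
```

```text
the job is handed in; nothing more can be done
None
```

I handed the job in with the cover shut, the lever at its second stop, and the start key pressed to about 3.9 mm; the hand was clear of everything at 11.6 s. An image comparison showed no change around the petri dish, conical tube and beaker, and a small unexplained difference (21 pixels) near the marker and forceps that I did not look into.

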